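Add a cell plate to a tight stack

ROBOT

A 6-joint arm with a two-finger parallel gripper is mounted at the origin on the work surface. World frame = base frame: x ahead of the robot, y to its left, z up, the work surface at z = 0. Lengths are in m, angles in rad, forces in N, time in s.
With the tool pointing down it reaches from about 0.25 to 0.85 m from the base axis. Payload 12.5 kg.
Tool frame: the origin (TCP) lies on the centre line of the jaws, within the pads' length; the fingertips stand 19 mm ahead of it and the grasp point (between the pads) is the TCP; z points along the fingers, y is the direction in which the jaws open and shut (so a half turn about z gives the same grasp; the last joint's range is limited). The gripper opens to 93 mm and grips with 3 to 60 N. Pads are 15 mm wide; open, the fingers measure 128 mm over their backs; the gripper's body (75 mm by 188 mm) begins 65 mm behind the grasp point.
Start: joints at [-1.235, 0.351, 1.652, -0, 1.139, -0.085], TCP at [0.225, -0.502, 0.238] pointing down, gripper open.
Joint ranges: [-2.75, 2.75], [-0.79, 2.1], [0.01, 2.65], [-1.57, 4.71], [0.07, 3.14], [-2.87, 2.87]. Speed limits (rad/s): [2.22, 2.22, 2.79, 3.14, 3.14, 3.14].

INTERFACE

Orientations are given as [roll, pitch, yaw] about the fixed x, y, z axes, in that order (R = Rz(yaw) Ry(pitch) Rx(roll)).
In Python, from plant import ctrl gives the robot as it stands. The module is installed in compiled form; this text tells all that it offers.
- The arm moves only by the tool step_arm, never from a script. Its argument "plan" is a list of rows, each a list of 5 numbers: the opening, from 0 (shut) to 1 (fully open), then the shift along the world's x, y, z each as a share of 0.15 m, from -1 to 1, then the turn about the world's z as a share of pi rad, from -1 to 1. A call has 1 to 12 rows; each row shifts and turns the commanded pose from where the row before left it; what a row does not reach is not made up. A row lasts 1/8 s, in which the tool goes at most 62.5 mm and 10.7 degrees, less where a joint would pass 70% of its speed; a pose out of reach is approached as far as the arm can. A call with a number of a shift or a turn outside -1 to 1 is refused whole. A call with a gripper value outside its range is refused whole. The fingers move at their own pace and stop on an object; "newtons" is the grip in N (left out, the last holds). Time passes only in rows, so rows that do not move let the fingers close. It gives the time, the measured TCP pose, the force and the opening at its end, in the units of the state.
- ctrl.state(): the state, without advancing time (a new reading comes with each control period).
- ctrl.capture(name): name is "scene" or "top"; returns a dict with "frame" (384x512x3 uint8, red, green, blue), "depth" (384x512 float32, m along the optical axis (not along the pixel's ray), 0 where there is no reading), "K" (3x3 intrinsics, pixels), "R" (3x3) and "t" (3): a world point X has camera coordinates R X + t. Camera axes: x right, y down, z forward; pixel columns grow to the right and rows downward; lengths in m; the calibration is good to about 2 mm. A picture is of the moment at which its call begins.
- ctrl.close_job(): hands the job in, once; it reports no verdict.
The state is a dict: "time_s": time; "joint_positions": joint angles; "joint_vel": joint speeds; "tau": joint torques, N m; "eef_pos": TCP position; "tcp_rot": TCP orientation; "wrist_force": force on the tool from outside, world axes, zero at the start; "wrist_torque": the same for the moment, N m; "opening": finger opening in m.
Only numpy, scipy, OpenCV 4.12 (cv2) and the standard library are available. Lean on these libraries where they do the work, as an engineer would, in place of code of your own. Each camera call takes 0.05 s, during which the arm holds its last target.

TASK

Add the spare cell plate from the parking stand to the row in the rack, directly to the left (as the robot sees it) of the plate with the side lugs. First slide the plates of the row apart there, keeping them standing in the rack, to open a gap about as wide as a plate; push gently, because the sprung pads at the two ends may give only a little, never more than 4 mm. Then lower the spare plate into the gap without forcing or dropping it until it stands fully home and upright on the rack's floor, let it go, and leave the other things on the table alone.

Things in the scene. Friction and masses are not known exactly. Their poses are not given: they have to be found in the camera images.
- rack: fixed cell rack on the table: a 76 x 310 mm floor 5 mm thick with two steel guide bars along each long side (bars 10 mm thick, inner faces 73 mm apart, tops 50 mm above the table). Origin: centre of its underside, on the table. Its y axis runs along the row; its +y end is the end to the robot's left. Turned up to 0.3 rad
- stand: fixed black parking stand that holds the spare plate, 94 x 62 mm, walls 20 mm high, its floor 6 mm above the table; origin under its centre, axes as the plate in it. In the rack the plate's foot stands on the 5 mm floor instead, its centre 68 mm above the table
- new_c (a point): spare grey plate, alone in the stand: body 70 wide (x) x 38 thick (y) x 90 mm high, foot edges rounded to 4 mm radius, on top a centred grip tab 30 wide (x) x 9 thick (y) x 36 mm high, beginning 27 mm above this point. 126 mm high overall, about 0.15 kg. This point: its centre, 63 mm above its foot. z up, y through its thickness
- lugged_c (a point): the one plate of the row that has two side lugs (20 mm long, 16 mm high blocks that stick out over the guide bars, 74 mm above its foot); otherwise the same size, shape and axes as the plate to be added. This point is its centre, 63 mm above its foot. It may have any place in the row but the leftmost
- row1_c (a point): a plain plate of the row, same size, shape and axes as the plate to be added; this point is its centre, 63 mm above its foot. Its place in the row varies
- row2_c (a point): a plain plate of the row, same size, shape and axes as the plate to be added; this point is its centre, 63 mm above its foot. Its place in the row varies
- row3_c (a point): a plain plate of the row, same size, shape and axes as the plate to be added; this point is its centre, 63 mm above its foot. It is the leftmost of the row (+y)
- pad_left (a joint): sprung end pad at the rack's +y end, 56 mm wide, 87 mm high: 0 = not pressed, grows in m as it is pressed outwards; 4 N per mm, 8 mm of travel, 4 mm the most allowed. The faces of the two pads are 193 mm apart when free (five plates and 3 mm), but the frame carrying both is set up to 19 mm either way off the rack's middle; this is not measured: find the pads by feel
- pad_right (a joint): sprung end pad at the rack's -y end, like the left one: 0 = not pressed, 4 N per mm, at most 4 mm allowed. The four plates start closed up (38.3 mm pitch) about the rack's middle, touching neither pad, and each drags on the floor with 1 to 2 N
- flask: bystander: white bottle, 60 mm across, 160 mm high, origin under its foot
- jar: bystander: clear jar, 64 mm across, 85 mm high, origin under its foot
- spanner: bystander: open spanner lying on the table, origin on its underside
- endplate: bystander: steel end plate lying flat, 90 x 70 x 12 mm with a small black stub, origin under its centre
- elbow: bystander: black pipe elbow about 60 mm long, origin on its underside
Things that resemble listed ones, but are neither listed nor needed, are in the scene too. What is shaped like the part that bears lugged_c but purple is not meant. Leave any red look-alike of the part that bears new_c alone.

How it is judged:
On the way:
1. a gap of at least 32 mm stands open directly to the left of the lugged plate, the spare plate not yet there ((y of row1_c in the frame of lugged_c below 0 m or y of row1_c in the frame of lugged_c above 0.07 m) and (y of row2_c in the frame of lugged_c below 0 m or y of row2_c in the frame of lugged_c above 0.07 m) and (y of row3_c in the frame of lugged_c below 0 m or y of row3_c in the frame of lugged_c above 0.07 m) and horizontal distance between new_c and lugged_c above 0.075 m), for 0.2 s.
At the end, for the whole second after the job is handed in: the spare plate is at rest directly left of the lugged plate (centres 35.5 to 44.5 mm apart along the row, 4 mm across, 3 mm in height), square within 0.08 rad; it and all row plates are fully down (3 mm), within 5 mm of the rack's middle line, upright within 0.06 rad; pads in by under 4 mm (y of new_c in the frame of lugged_c between 0.0355 and 0.0445 m and x of new_c in the frame of lugged_c between -0.004 and 0.004 m and z of new_c in the frame of lugged_c between -0.003 and 0.003 m and z of each of lugged_c, row1_c, row2_c, row3_c, new_c in the frame of rack below 0.071 m and x of lugged_c in the frame of rack between -0.005 and 0.005 m and angle between each of lugged_c, row1_c, row2_c, row3_c, new_c's own z axis and vertical below 0.06 rad and x of row1_c in the frame of rack between -0.005 and 0.005 m and x of row2_c in the frame of rack between -0.005 and 0.005 m and x of row3_c in the frame of rack between -0.005 and 0.005 m and x of new_c in the frame of rack between -0.005 and 0.005 m and angle between the y axis of new_c and the y axis of rack, either way round below 0.08 rad and linear speed of new below 0.02 m/s and value of joint each of pad_left, pad_right below 0.004 m); the robot touches nothing.
It fails at once if an end pad is pressed in more than 4 mm (16 N) (value of joint any of pad_left, pad_right above 0.004 m).
It fails at once if the new plate is forced against a plate of the row with more than 40 N (contact force between new and lugged above 40 N or contact force between new and row1 above 40 N or contact force between new and row2 above 40 N or contact force between new and row3 above 40 N).
It fails at once if the new plate is let go over the rack more than 15 mm above its seat (dropped in) (horizontal distance between new_c and rack below 0.14 m and z of new_c in the frame of rack above 0.083 m and contact force between new and the fingers below 0.1 N and contact force between new and anything else below 0.1 N).
It fails at once if a plate of the row is lifted more than 20 mm or tipped more than 0.3 rad (z of any of lugged_c, row1_c, row2_c, row3_c in the frame of rack above 0.088 m or angle between any of lugged_c, row1_c, row2_c, row3_c's own z axis and vertical above 0.3 rad).
It fails at once if a bystander is moved more than 30 mm (distance of any of flask, jar, spanner, endplate, elbow from where it was at the start of the episode above 0.03 m).
It also fails if it takes over 70 s, if anything falls off the work surface, if the arm or the gripper's body presses on something with over 40 N, if the wrist force passes 120 N, or if a joint passes its speed limit or range.

## Working session

There is one attempt and no reset: what is moved stays moved. The work goes in short steps, Python scripts to look and compute and a tool call to move; the robot and the scene stay as the last step left them, time stands still between calls to the robot, and variables do not carry over. Pictures are saved under pics/ and viewed, and the job is handed in when it is done.

Besides the shell and the picture viewer there is one more tool, called as name(argument=value, ...), one argument or row to a line, values as JSON. step_arm: Moves the arm, as the interface text tells. Shift numbers are shares of 0.15 m and turn numbers shares of pi rad, none past 1 either way. Its arguments: {"type":"object","properties":{"plan":{"type":"array","items":{"type":"array","items":{"type":"number","minimum":-1,"maximum":1}}},"newtons":{"type":"number"}},"required":["plan"]}

```bash
mkdir -p pics; cat > h.py <<'E'
import numpy as np,cv2
from plant import ctrl
def cap(n,tag):
    c=ctrl.capture(n); np.savez(f'pics/{tag}.npz',**{k:c[k] for k in('frame','depth','K','R','t')})
    cv2.imwrite(f'pics/{tag}.png',cv2.cvtColor(c['frame'],cv2.COLOR_RGB2BGR)); return c
def load(tag): return dict(np.load(f'pics/{tag}.npz'))
def world(c,u,v,z=None):
    K,R,t=c['K'],c['R'],c['t']
    d=np.linalg.inv(K)@np.array([u,v,1.])
    if z is None: return R.T@(d*c['depth'][int(round(v)),int(round(u))]-t)
    o=-R.T@t; r=R.T@d; return o+r*(z-o[2])/r[2]
def cloud(c):
    h,w=c['depth'].shape; v,u=np.mgrid[:h,:w]; d=c['depth']
    P=np.stack([u*d,v*d,d],-1)@np.linalg.inv(c['K']).T
    return (P-c['t'])@c['R']
def crop(tag,x0,y0,x1,y1,s,out):
    im=cv2.imread(f'pics/{tag}.png')[y0:y1,x0:x1]
    cv2.imwrite(f'pics/{out}.png',cv2.resize(im,None,fx=s,fy=s,interpolation=cv2.INTER_CUBIC))
E
python3 - <<'E'
from h import *
for n in('scene','top'):
    c=cap(n,n+'0'); print(n,-c['R'].T@c['t'],c['R'][2])
print(ctrl.state())
E
```

```text
scene [0.85822197 0.54126061 0.78425361] [-0.30221151 -0.58325826 -0.75397481]
top [ 0.36469542 -0.00273425  1.43981415] [ 0.15827283  0.01685894 -0.98725148]
{'time_s': 0.1, 'joint_positions': array([-1.23463239e+00,  3.51193098e-01,  1.65231843e+00,  3.27243862e-05,
        1.13912560e+00, -8.46263689e-02]), 'joint_vel': array([-0.0002493 , -0.00254969, -0.00116177, -0.0008086 , -0.00034208,
       -0.00119251]), 'tau': array([ 1.09350407e-03, -4.98026919e+01, -2.85707992e+01,  7.00640283e-02,
        2.37937435e-02, -5.03035540e-05]), 'eef_pos': array([ 0.22459022, -0.50175056,  0.23716521]), 'tcp_rot': array([-3.14055443e+00, -1.17886315e-04,  4.20776534e-01]), 'wrist_force': array([-0.27229159,  0.50658569,  0.28417741]), 'wrist_torque': array([ 0.02366673, -0.00518909, -0.03624153]), 'opening': 0.09295507473860537}
```

View pics/scene0.png

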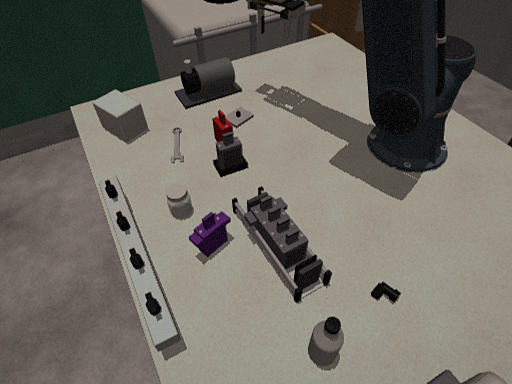

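View pics/top0.png

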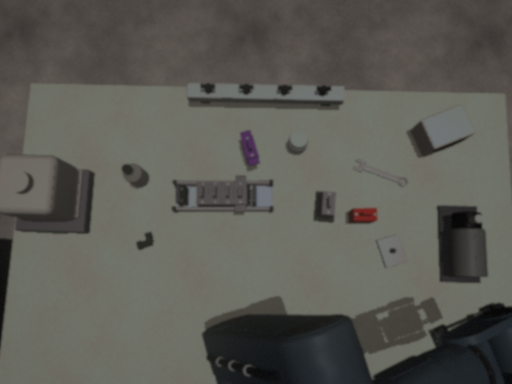

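```bash
python3 - <<'E'
from h import *
crop('top0',160,160,400,240,3.3,'tc'); crop('scene0',180,95,340,305,2.8,'sc')
c=load('top0');P=cloud(c)
for n,(u,v) in dict(lug=(241,194),rowL=(203,193),new=(327,205),red=(364,215),purple=(249,148)).items(): print(n,P[v,u].round(3), world(c,u,v,.14).round(3), c['frame'][v,u])
E
```

```text
lug [0.574 0.062 0.103] [0.568 0.06  0.14 ] [74 71 69]
rowL [0.573 0.176 0.107] [0.568 0.171 0.14 ] [60 56 56]
new [ 0.546 -0.195  0.113] [ 0.542 -0.191  0.14 ] [53 50 49]
red [ 0.521 -0.308  0.095] [ 0.516 -0.298  0.14 ] [81 33 29]
purple [0.711 0.041 0.123] [0.707 0.041 0.14 ] [54 38 60]
```

View pics/tc.png

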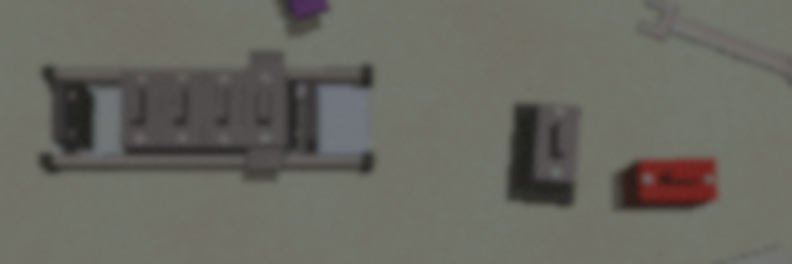

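View pics/sc.png

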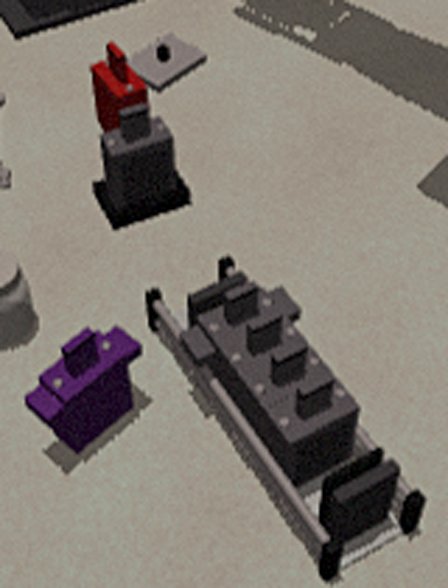

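```bash
python3 - <<'E'
from h import *
for tag in('top0','scene0'):
    c=load(tag);P=cloud(c);ok=c['depth']>0
    for n,bx in dict(row=(.5,.65,-.02,.3),new=(.47,.62,-.26,-.14)).items():
        m=ok&(P[...,0]>bx[0])&(P[...,0]<bx[1])&(P[...,1]>bx[2])&(P[...,1]<bx[3])
        for zn,lo,hi in(('body',.085,.106),('tab',.116,.145)):
            k=m&(P[...,2]>lo)&(P[...,2]<hi)
            nl,L,st,ce=cv2.connectedComponentsWithStats(k.astype(np.uint8),connectivity=4)
            for i in range(1,nl):
                if st[i,4]<8: continue
                q=P[L==i]; r=cv2.minAreaRect((q[:,:2]*1000).astype(np.float32))
                print(tag,n,zn,st[i,4],'z%.3f'%np.median(q[:,2]),np.round(r[0],1),np.round(r[1],1),round(r[2],1))
E
```

```text
top0 row body 1178 z0.095 [577.7 120.1] [105.7 158.4] 1.8
top0 row body 90 z0.093 [575.2 257. ] [59.8 12.5] 2.1
top0 row body 80 z0.094 [581.   24.4] [58.6  9.2] 1.6
top0 row body 38 z0.093 [575.4 239.4] [52.2  6.3] 3.4
top0 row tab 43 z0.130 [576.5 180.3] [28.9  9.1] 4.2
top0 row tab 43 z0.129 [577.6 142.2] [29.5  8.3] 1.5
top0 row tab 41 z0.130 [579.2 103.9] [30.9  8.7] 0.7
top0 row tab 32 z0.132 [579.   66.5] [28.5  6.4] 1.1
top0 new body 261 z0.096 [ 556.  -200.1] [38.9 70.7] 86.9
top0 new tab 43 z0.132 [ 555.5 -200.1] [ 9. 30.] 86.8
scene0 row body 111 z0.092 [581.5  28.1] [59.4 13.7] 2.0
scene0 row body 1334 z0.095 [581.2 123.4] [163.4 108.3] 89.0
scene0 row body 88 z0.092 [575.4 244. ] [55.2  6.7] 1.3
scene0 row body 160 z0.093 [574.2 261.1] [60.7 13.1] 3.4
scene0 row tab 79 z0.129 [579.9  70. ] [33.3 11.8] 5.6
scene0 row tab 87 z0.129 [579.5 108.8] [11.3 30.5] 89.9
scene0 row tab 87 z0.129 [578.1 146.4] [31.4 11. ] 4.7
scene0 row tab 88 z0.129 [577.  184.8] [30.3  9.6] 0.7
scene0 new body 238 z0.095 [ 555.7 -196.5] [42.5 71. ] 85.9
scene0 new tab 63 z0.127 [ 556.6 -194.2] [30.2 13.8] 4.1
```

Candidates: the spare is either grey (327,205) or red (364,215) in the top view, and I choose grey, alone in the black stand. The lugged plate is either grey in the rack (241,194) or purple (249,148), and I choose grey. The crops confirm both. The lugged plate is the rightmost of the row, about 5 mm from the right pad, so the gap opens by sliding the three plain plates left. I'll grip the third plate's tab, which holds it upright.

step_arm(
  plan=[
    [0.22,0.197,0.337,0,-0.0104],
    [0.22,0.197,0.337,0,-0.0104],
    [0.22,0.197,0.337,0,-0.0104],
    [0.22,0.197,0.337,0,-0.0104],
    [0.22,0.197,0.337,0,-0.0104],
    [0.22,0.197,0.337,0,-0.0104],
    [0.22,0.197,0.337,0,-0.0104],
    [0.22,0.197,0.337,0,-0.0104],
    [0.22,0.197,0.337,0,-0.0104],
    [0.22,0.197,0.337,0,-0.0104],
    [0.22,0.197,0.337,0,-0.0104],
    [0.22,0.197,0.337,0,-0.0104],
  ],
  newtons=20,
)

```text
time_s: 1.6
eef_pos: [0.5799, 0.1065, 0.2374]
tcp_rot: [3.141, 0.0, 0.028]
wrist_force: [0.1, 0.1, 0.4]
opening: 0.0203
```

step_arm(
  plan=[
    [0.22,0,0,0,0],
    [0.22,0,0,0,0],
  ],
)

```text
time_s: 1.85
eef_pos: [0.5788, 0.1044, 0.2371]
tcp_rot: [3.141, 0.001, 0.029]
wrist_force: [0.1, -0.5, 0.3]
opening: 0.0204
```

step_arm(
  plan=[
    [0.22,0,0,-0.25,0],
    [0.22,0,0,-0.25,0],
    [0.22,0,0,0,0],
  ],
)

```text
time_s: 2.22
eef_pos: [0.5776, 0.1032, 0.1608]
tcp_rot: [3.141, 0.005, 0.027]
wrist_force: [-0.4, -0.4, 0.2]
opening: 0.0203
```

```bash
python3 - <<'E'
from h import *
cap('top','top1');cap('scene','scene1');crop('scene1',220,150,340,300,4,'sc1');crop('top1',160,160,300,230,5.5,'tc1')
E
```

```text
(no output)
```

View pics/sc1.png

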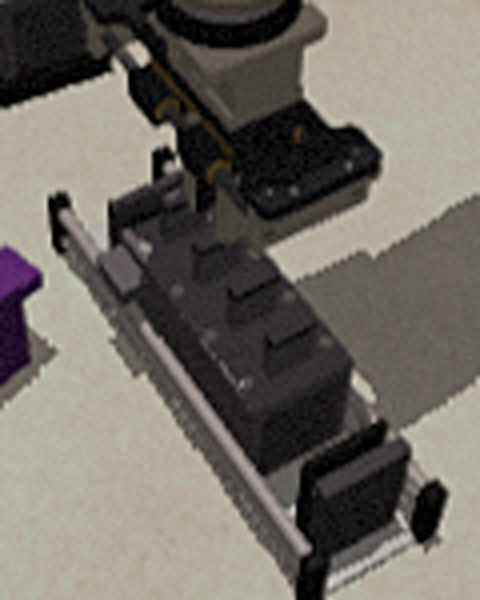

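```bash
python3 - <<'E'
from h import *
print(ctrl.state()['eef_pos'],ctrl.state()['wrist_force'])
c=load('scene1');P=cloud(c);ok=c['depth']>0
k=ok&(abs(P[...,0]-.578)<.03)&(abs(P[...,1]-.11)<.1)
for n,lo,hi in(('fing',.140,.175),('tab',.112,.137)):
    q=k&(P[...,2]>lo)&(P[...,2]<hi)
    nl,L,st,ce=cv2.connectedComponentsWithStats(q.astype(np.uint8),connectivity=4)
    for i in range(1,nl):
        if st[i,4]>8: a=P[L==i]; print(n,st[i,4],np.percentile(a,[5,50,95],axis=0).round(3).tolist())
u=np.array
for y in(-.01,.0102+.0175,-.0102-.0175,.0102,-.0102):
    X=u([.5776,.1032+y,.142]); x=c['K']@(c['R']@X+c['t']); print(y,((x[:2]/x[2])-[220,150])*4)
E
python3 - <<'E'
import sys;sys.path.insert(0,'.')
from h import *
import os;os.chdir('.');crop('scene1',250,180,300,240,11,'sc1b')
E
```

```text
[0.5795724  0.10388121 0.16387979] [ 0.31287749 -0.05992059 -0.35821861]
fing 53 [[0.575, 0.084, 0.146], [0.587, 0.094, 0.157], [0.589, 0.095, 0.172]]
fing 48 [[0.576, 0.119, 0.151], [0.586, 0.129, 0.162], [0.588, 0.131, 0.173]]
tab 54 [[0.579, 0.066, 0.113], [0.588, 0.073, 0.125], [0.595, 0.075, 0.131]]
tab 71 [[0.567, 0.104, 0.114], [0.585, 0.111, 0.122], [0.594, 0.113, 0.132]]
tab 99 [[0.564, 0.142, 0.114], [0.579, 0.149, 0.128], [0.592, 0.151, 0.132]]
tab 101 [[0.564, 0.181, 0.114], [0.579, 0.188, 0.129], [0.592, 0.189, 0.132]]
-0.01 [206.59168272 207.52078146]
0.027700000000000002 [239.56222078 251.36032022]
-0.027700000000000002 [191.70709967 187.72937695]
0.0102 [224.03732128 230.71751384]
-0.0102 [206.42142829 207.2944013 ]
```

View pics/sc1b.png

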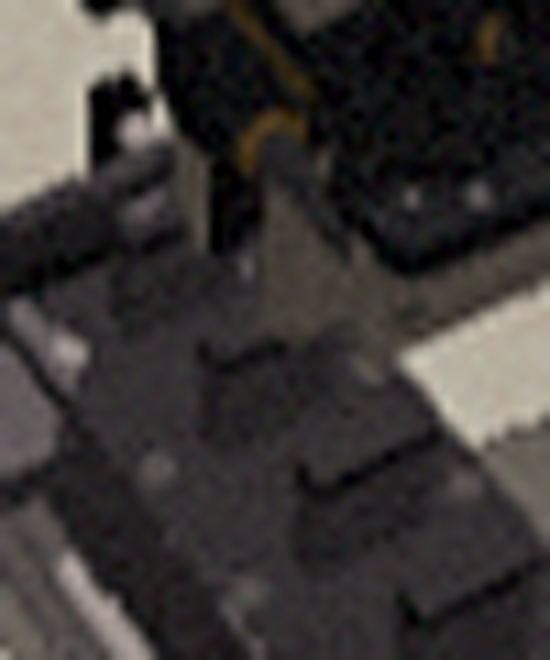

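step_arm(
  plan=[
    [0.22,0,0.02,0,0],
    [0.22,0,0,-0.15,0],
    [0.22,0,0,-0.14,0],
    [0.22,0,0,0,0],
    [0.22,0,0,0,0],
  ],
)

```text
time_s: 2.95
eef_pos: [0.58, 0.1077, 0.1206]
tcp_rot: [-3.141, -0.002, 0.029]
wrist_force: [0.4, 0.2, -0.3]
opening: 0.0206
```

Clear so far. Now I'll grip gently.

step_arm(
  plan=[
    [0.13,0,0,0,0],
    [0.09,0,0,0,0],
    [0.05,0,0,0,0],
    [0,0,0,0,0],
    [0,0,0,0,0],
  ],
  newtons=15,
)

```text
time_s: 3.58
eef_pos: [0.5796, 0.1075, 0.1197]
tcp_rot: [3.142, -0.001, 0.029]
wrist_force: [-0.4, -2.1, 6.0]
opening: 0.0087
```

```bash
python3 - <<'E'
from h import *
s=ctrl.state();print(s['eef_pos'],s['wrist_force'],s['wrist_torque'],s['opening'])
E
```

```text
[0.579602   0.10752676 0.11970217] [-0.40108574 -2.11442492  5.95328339] [-0.3069584   0.13617144 -0.06689793] 0.008693440536162665
```

step_arm(
  plan=[
    [0,-0.001,0.03,0,0],
    [0,-0.001,0.03,0,0],
    [0,-0.001,0.03,0,0],
    [0,-0.001,0.03,0,0],
  ],
)

```text
time_s: 4.08
eef_pos: [0.5795, 0.1248, 0.1203]
tcp_rot: [3.14, -0.002, 0.029]
wrist_force: [-0.9, -6.8, 11.4]
opening: 0.0127
```

```bash
python3 - <<'E'
from h import *
s=ctrl.state();print(s['eef_pos'],s['wrist_force'],s['wrist_torque'],s['opening'])
cap('top','top2');cap('scene','scene2');crop('scene2',220,150,340,300,4,'sc2')
E
```

```text
[0.57954197 0.12480475 0.1203387 ] [-0.86417202 -6.79135434 11.37127702] [-1.73832915e+00  1.11605920e-01  1.22369695e-03] 0.012700473909904449
```

View pics/sc2.png

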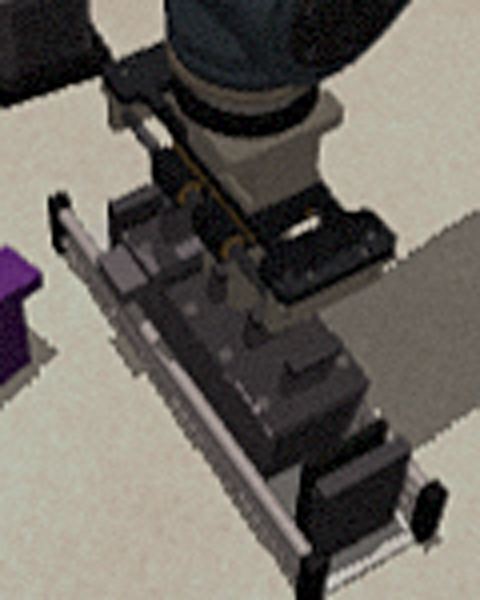

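step_arm(
  plan=[
    [0,0,0,0,0],
    [0,0,0,0,0],
    [0,0,0,0,0],
  ],
  newtons=55,
)

```text
time_s: 4.55
eef_pos: [0.5796, 0.1252, 0.1202]
tcp_rot: [3.141, -0.002, 0.029]
wrist_force: [-0.4, -3.9, 8.7]
opening: 0.0089
```

```bash
cat > m.py <<'E'
from h import *
import sys
s=ctrl.state();print(s['eef_pos'].round(4),s['wrist_force'].round(1),s['wrist_torque'].round(2),s['opening'])
t=sys.argv[1]
c=cap('scene',t);crop(t,220,150,340,300,4,t+'c');P=cloud(c);ok=c['depth']>0
k=ok&(abs(P[...,0]-.578)<.03)&(abs(P[...,1]-.12)<.15)
for n,lo,hi in(('tab',.112,.137),('tabhi',.124,.137),('tablo',.10,.112)):
    q=k&(P[...,2]>lo)&(P[...,2]<hi)
    nl,L,st,ce=cv2.connectedComponentsWithStats(q.astype(np.uint8),connectivity=4)
    for i in range(1,nl):
        if st[i,4]>8: a=P[L==i]; print(n,st[i,4],np.percentile(a,[5,50,95],axis=0).round(4).tolist())
E
python3 m.py scene3
```

```text
[0.5796 0.1252 0.1202] [-0.4 -3.9  8.7] [-0.9   0.    0.01] 0.008857040460846993
tab 31 [[0.5827, 0.0667, 0.1134], [0.5929, 0.073, 0.1204], [0.5951, 0.0749, 0.1311]]
tab 86 [[0.5775, 0.1122, 0.114], [0.5883, 0.1332, 0.1242], [0.5937, 0.1467, 0.133]]
tab 38 [[0.5831, 0.1622, 0.1124], [0.5901, 0.168, 0.1259], [0.5926, 0.1713, 0.1319]]
tab 104 [[0.5624, 0.2004, 0.114], [0.5777, 0.2071, 0.129], [0.5907, 0.2094, 0.1321]]
tabhi 11 [[0.5907, 0.0672, 0.1253], [0.5935, 0.0713, 0.1291], [0.5949, 0.0749, 0.1317]]
tabhi 41 [[0.5831, 0.1239, 0.1251], [0.5878, 0.1326, 0.1306], [0.5939, 0.1468, 0.1332]]
tabhi 22 [[0.5832, 0.1617, 0.125], [0.5896, 0.1662, 0.1295], [0.5926, 0.171, 0.1327]]
tabhi 67 [[0.5636, 0.2001, 0.1254], [0.5776, 0.2054, 0.1306], [0.5905, 0.2093, 0.1323]]
tablo 22 [[0.5811, 0.0668, 0.1013], [0.5903, 0.0738, 0.1063], [0.595, 0.075, 0.1112]]
tablo 18 [[0.5873, 0.1232, 0.101], [0.5906, 0.1306, 0.1072], [0.594, 0.1385, 0.1104]]
tablo 28 [[0.5663, 0.1633, 0.102], [0.5854, 0.17, 0.1059], [0.5927, 0.1716, 0.1108]]
tablo 39 [[0.5615, 0.2037, 0.1008], [0.5781, 0.208, 0.1057], [0.591, 0.2092, 0.1114]]
```

View pics/scene3c.png

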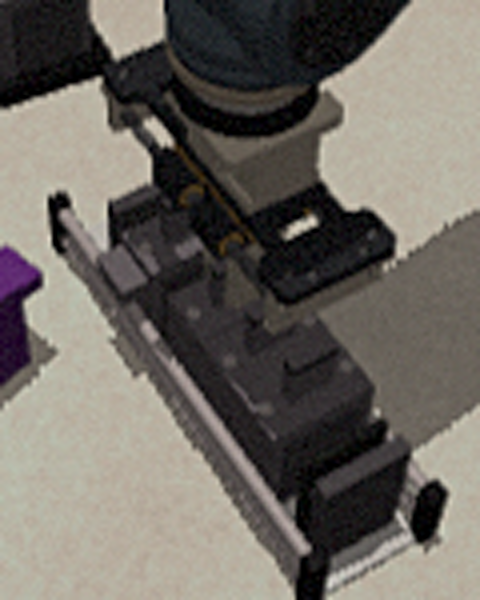

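step_arm(
  plan=[
    [0,-0.001,0.015,0,0],
    [0,0,0.015,0,0],
    [0,-0.001,0.015,0,0],
    [0,0,0.015,0,0],
  ],
)

```text
time_s: 5.1
eef_pos: [0.5793, 0.1336, 0.1203]
tcp_rot: [3.14, -0.002, 0.029]
wrist_force: [-0.4, -10.1, 10.8]
opening: 0.0085
```

```bash
python3 m.py scene4|grep -v lo; crop=1; python3 - <<'E'
from h import *
c=load('scene4');P=cloud(c)
k=(c['depth']>0)&(abs(P[...,0]-.575)<.025)&(P[...,1]>.19)&(P[...,1]<.28)&(P[...,2]>.06)
q=P[k];import collections
h=np.histogram(q[:,1],bins=np.arange(.19,.28,.003));print(list(zip(h[1].round(3),h[0])))
E
```

```text
[0.5793 0.1336 0.1203] [ -0.4 -10.1  10.8] [-2.45  0.08  0.01] 0.008456559265899432
tab 27 [[0.5869, 0.0669, 0.1131], [0.5935, 0.0725, 0.122], [0.5955, 0.0748, 0.1309]]
tab 83 [[0.5775, 0.1231, 0.1137], [0.5878, 0.142, 0.124], [0.5934, 0.1556, 0.1342]]
tab 44 [[0.5819, 0.1694, 0.114], [0.5895, 0.1747, 0.1294], [0.5925, 0.1788, 0.1332]]
tab 106 [[0.5624, 0.2075, 0.1138], [0.5781, 0.2142, 0.1293], [0.5905, 0.2164, 0.1322]]
tabhi 11 [[0.5906, 0.067, 0.1244], [0.5935, 0.0725, 0.1304], [0.5956, 0.0749, 0.1311]]
tabhi 40 [[0.5813, 0.1326, 0.125], [0.5877, 0.1415, 0.1303], [0.5936, 0.1557, 0.1358]]
tabhi 29 [[0.5814, 0.1692, 0.1262], [0.5873, 0.174, 0.1307], [0.5926, 0.1785, 0.1332]]
tabhi 71 [[0.562, 0.2073, 0.1249], [0.5768, 0.2127, 0.1307], [0.5902, 0.2162, 0.1325]]
[(np.float64(0.19), np.int64(103)), (np.float64(0.193), np.int64(179)), (np.float64(0.196), np.int64(239)), (np.float64(0.199), np.int64(334)), (np.float64(0.202), np.int64(310)), (np.float64(0.205), np.int64(51)), (np.float64(0.208), np.int64(67)), (np.float64(0.211), np.int64(66)), (np.float64(0.214), np.int64(137)), (np.float64(0.217), np.int64(68)), (np.float64(0.22), np.int64(107)), (np.float64(0.223), np.int64(67)), (np.float64(0.226), np.int64(115)), (np.float64(0.229), np.int64(126)), (np.float64(0.232), np.int64(0)), (np.float64(0.235), np.int64(0)), (np.float64(0.238), np.int64(1)), (np.float64(0.241), np.int64(27)), (np.float64(0.244), np.int64(90)), (np.float64(0.247), np.int64(11)), (np.float64(0.25), np.int64(0)), (np.float64(0.253), np.int64(8)), (np.float64(0.256), np.int64(28)), (np.float64(0.259), np.int64(25)), (np.float64(0.262), np.int64(27)), (np.float64(0.265), np.int64(129)), (np.float64(0.268), np.int64(0)), (np.float64(0.271), np.int64(0)), (np.float64(0.274), np.int64(0)), (np.float64(0.277), np.int64(0))]
```

View pics/scene4c.png

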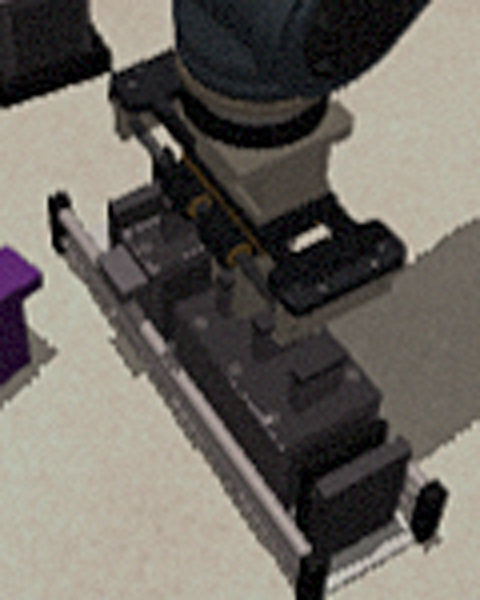

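step_arm(
  plan=[
    [0,0,0,0.004,0],
    [0,0,0,0,0],
    [0,0,0,0,0],
  ],
)

```text
time_s: 5.52
eef_pos: [0.5789, 0.1343, 0.1202]
tcp_rot: [3.141, -0.001, 0.029]
wrist_force: [1.3, -3.0, 5.6]
opening: 0.0087
```

step_arm(
  plan=[
    [0,0,0.007,0,0],
    [0,0,0.007,0,0],
  ],
)

```text
time_s: 5.78
eef_pos: [0.5788, 0.1361, 0.1203]
tcp_rot: [3.14, -0.001, 0.029]
wrist_force: [0.5, -6.4, 5.6]
opening: 0.0087
```

step_arm(
  plan=[
    [0,0,0.007,0,0],
    [0,-0.001,0.007,0,0],
    [0,0,0.007,0,0],
  ],
)

```text
time_s: 6.15
eef_pos: [0.5786, 0.1393, 0.1203]
tcp_rot: [3.14, -0.001, 0.029]
wrist_force: [0.3, -6.3, 8.1]
opening: 0.0088
```

step_arm(
  plan=[
    [0,0,0.007,0,0],
    [0,-0.001,0.007,0,0],
  ],
)

```text
time_s: 6.4
eef_pos: [0.5785, 0.1413, 0.1203]
tcp_rot: [3.14, -0.001, 0.029]
wrist_force: [-0.5, -7.5, 9.2]
opening: 0.0087
```

```bash
python3 m.py scene5|grep -v lo; python3 - <<'E'
from h import *
c=load('scene5');P=cloud(c)
crop('scene5',280,230,340,300,9,'s5b')
E
```

```text
[0.5785 0.1413 0.1203] [-0.5 -7.5  9.2] [-1.87 -0.19 -0.08] 0.00873771059642446
tab 28 [[0.5867, 0.0671, 0.1128], [0.593, 0.0726, 0.1225], [0.5951, 0.0749, 0.1316]]
tab 80 [[0.5785, 0.1312, 0.1138], [0.5872, 0.1489, 0.1238], [0.5926, 0.1631, 0.1338]]
tab 44 [[0.5811, 0.1768, 0.1143], [0.5882, 0.1825, 0.127], [0.5917, 0.1857, 0.1321]]
tab 105 [[0.5622, 0.2152, 0.1141], [0.5775, 0.2223, 0.1293], [0.5904, 0.2239, 0.1328]]
tabhi 10 [[0.5905, 0.0672, 0.1263], [0.5931, 0.0713, 0.1293], [0.5949, 0.0744, 0.1321]]
tabhi 36 [[0.58, 0.1393, 0.125], [0.5869, 0.15, 0.1297], [0.5926, 0.1632, 0.1352]]
tabhi 27 [[0.58, 0.1767, 0.1257], [0.5869, 0.1816, 0.1303], [0.5917, 0.1856, 0.1323]]
tabhi 72 [[0.5623, 0.2149, 0.1249], [0.5768, 0.2206, 0.1308], [0.5904, 0.224, 0.1331]]
```

View pics/s5b.png

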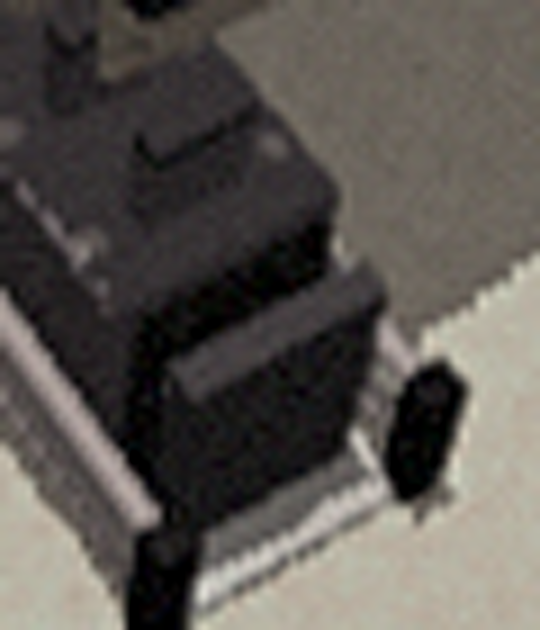

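step_arm(
  plan=[
    [0,0,0,0.003,0],
    [0,0,0.007,0,0],
  ],
)

```text
time_s: 6.7
eef_pos: [0.5782, 0.1428, 0.1202]
tcp_rot: [3.141, -0.0, 0.029]
wrist_force: [-0.4, -4.6, 3.9]
opening: 0.0088
```

step_arm(
  plan=[
    [0,0,0.007,0,0],
  ],
)

```text
time_s: 6.82
eef_pos: [0.5781, 0.144, 0.1203]
tcp_rot: [3.141, 0.0, 0.029]
wrist_force: [-0.9, -6.2, 6.5]
opening: 0.0088
```

step_arm(
  plan=[
    [0,0,0.006,0,0],
  ],
)

```text
time_s: 6.95
eef_pos: [0.5781, 0.1447, 0.1203]
tcp_rot: [3.141, 0.0, 0.029]
wrist_force: [-0.0, -8.6, 6.0]
opening: 0.0086
```

step_arm(
  plan=[
    [0,0,0.006,0,0],
  ],
)

```text
time_s: 7.08
eef_pos: [0.5781, 0.1452, 0.1203]
tcp_rot: [3.14, 0.0, 0.029]
wrist_force: [0.3, -10.5, 6.4]
opening: 0.0086
```

```bash
python3 m.py scene6|grep hi; python3 - <<'E'
from h import *
c=cap('top','top6')
crop('scene6',280,230,340,300,9,'s5c'); crop('top6',160,165,300,225,5.5,'t6c')
E
```

```text
tabhi 12 [[0.5901, 0.0668, 0.1265], [0.5936, 0.0712, 0.1305], [0.5947, 0.0749, 0.1329]]
tabhi 43 [[0.5807, 0.1439, 0.1246], [0.5865, 0.1557, 0.1305], [0.5923, 0.1672, 0.1352]]
tabhi 29 [[0.58, 0.18, 0.1261], [0.5867, 0.1854, 0.1306], [0.5914, 0.1902, 0.1321]]
tabhi 69 [[0.5613, 0.2192, 0.1258], [0.5764, 0.2242, 0.1307], [0.59, 0.2279, 0.1327]]
```

View pics/s5c.png

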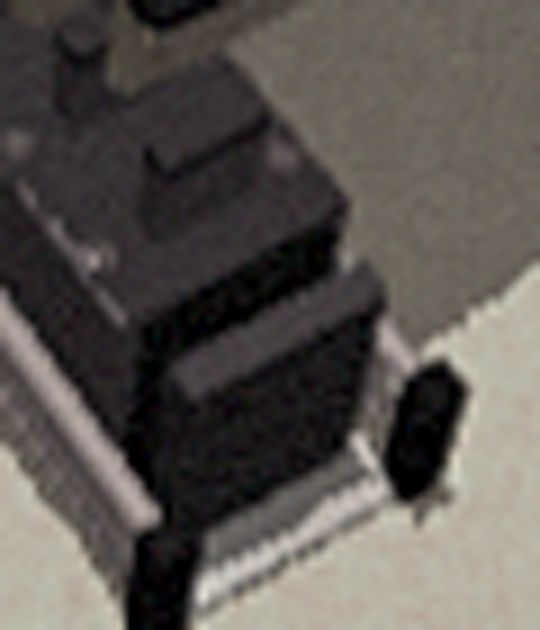

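View pics/t6c.png

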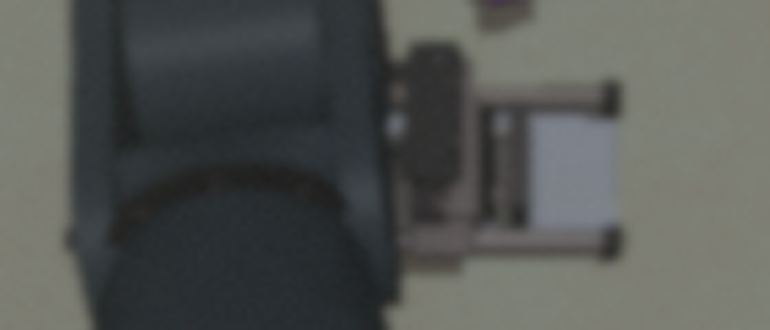

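step_arm(
  plan=[
    [0.12,0,0,0,0],
    [0.18,0,0,0,0],
    [0.22,0,0,0.02,0],
    [0.22,0,0,0.15,0],
    [0.22,0,0,0.13,0],
    [0.22,0,0,0,0],
  ],
)

```text
time_s: 7.92
eef_pos: [0.5786, 0.1462, 0.1663]
tcp_rot: [-3.141, -0.002, 0.029]
wrist_force: [0.2, -0.4, -0.1]
opening: 0.0205
```

```bash
python3 m.py scene7
```

```text
[0.5786 0.1462 0.1663] [ 0.2 -0.4 -0.1] [ 0.02  0.05 -0.01] 0.020519623662224762
tab 93 [[0.5669, 0.0659, 0.114], [0.5818, 0.0728, 0.1269], [0.5946, 0.0747, 0.1316]]
tab 66 [[0.5687, 0.1433, 0.113], [0.5848, 0.1502, 0.1235], [0.5923, 0.152, 0.1321]]
tab 105 [[0.563, 0.1804, 0.1136], [0.578, 0.1879, 0.1291], [0.5912, 0.1896, 0.1325]]
tab 108 [[0.5622, 0.2188, 0.113], [0.5771, 0.2257, 0.1293], [0.5894, 0.2273, 0.1321]]
tabhi 55 [[0.5662, 0.0651, 0.1246], [0.581, 0.0713, 0.1301], [0.5945, 0.0744, 0.1318]]
tabhi 32 [[0.5777, 0.1429, 0.1263], [0.587, 0.1479, 0.1304], [0.5924, 0.1521, 0.1324]]
tabhi 67 [[0.5624, 0.1802, 0.1247], [0.5772, 0.1859, 0.1303], [0.591, 0.1894, 0.1326]]
tabhi 72 [[0.5623, 0.2183, 0.1251], [0.576, 0.2237, 0.1304], [0.5892, 0.2273, 0.1325]]
tablo 34 [[0.567, 0.0675, 0.1008], [0.5829, 0.0732, 0.1068], [0.5949, 0.0749, 0.1103]]
tablo 38 [[0.5626, 0.1444, 0.1012], [0.5806, 0.1506, 0.1052], [0.5922, 0.1519, 0.1115]]
tablo 34 [[0.5638, 0.1826, 0.1004], [0.5813, 0.1886, 0.107], [0.5911, 0.1899, 0.1115]]
tablo 34 [[0.5619, 0.219, 0.1017], [0.579, 0.2265, 0.106], [0.5899, 0.2273, 0.1108]]
```

View pics/scene7c.png

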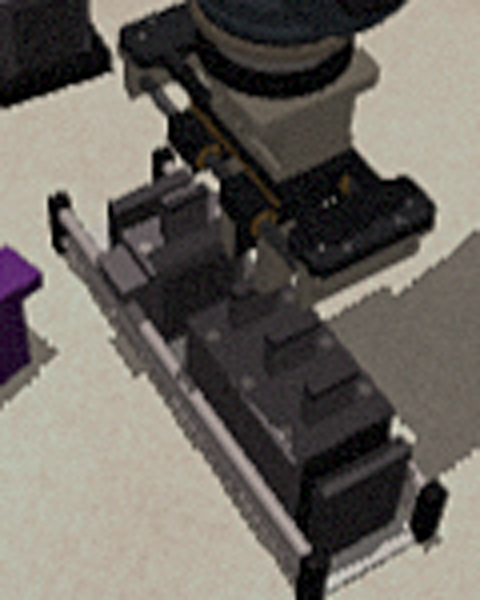

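step_arm(
  plan=[
    [0.22,0.005,-0.255,0,0],
    [0.22,0.005,-0.255,0,0],
    [0.22,0,0,0,0],
    [0.22,0,0,-0.15,0],
    [0.22,0,0,-0.15,0],
    [0.22,0,0,0,0],
    [0.22,0,0,0,0],
  ],
)

```text
time_s: 8.85
eef_pos: [0.5798, 0.0699, 0.1206]
tcp_rot: [-3.141, -0.0, 0.029]
wrist_force: [0.3, -0.7, 0.5]
opening: 0.0203
```

step_arm(
  plan=[
    [0.13,0,0,0,0],
    [0.09,0,0,0,0],
    [0.05,0,0,0,0],
    [0,0,0,0,0],
    [0,0,0,0,0],
  ],
  newtons=20,
)

```text
time_s: 9.48
eef_pos: [0.5798, 0.0693, 0.1206]
tcp_rot: [3.142, -0.001, 0.029]
wrist_force: [-1.5, -0.3, 6.2]
opening: 0.009
```

step_arm(
  plan=[
    [0,0,0,0.003,0],
    [0,0,-0.007,0,0],
  ],
  newtons=40,
)

```text
time_s: 9.72
eef_pos: [0.5796, 0.0685, 0.1207]
tcp_rot: [-3.141, -0.0, 0.029]
wrist_force: [0.1, 1.8, 2.8]
opening: 0.0085
```

step_arm(
  plan=[
    [0,0,-0.005,0,0],
  ],
)

```text
time_s: 9.85
eef_pos: [0.5796, 0.0677, 0.1207]
tcp_rot: [-3.141, -0.0, 0.029]
wrist_force: [0.3, 1.6, 1.0]
opening: 0.0088
```

step_arm(
  plan=[
    [0,0,-0.004,0,0],
  ],
)

```text
time_s: 9.98
eef_pos: [0.5796, 0.067, 0.1207]
tcp_rot: [-3.141, -0.0, 0.029]
wrist_force: [0.1, 2.5, 3.7]
opening: 0.0091
```

step_arm(
  plan=[
    [0.12,0,0,0,0],
    [0.18,0,0,0,0],
    [0.22,0,0,0.02,0],
    [0.22,0,0,0.15,0],
    [0.22,0,0,0.3,0],
    [0.22,0,0,0.3,0],
  ],
)

```text
time_s: 10.72
eef_pos: [0.5794, 0.0669, 0.2375]
tcp_rot: [3.141, 0.0, 0.029]
wrist_force: [0.1, -0.3, 0.6]
opening: 0.0203
```

```bash
python3 m.py scene8
```

```text
[0.5794 0.0669 0.2375] [ 0.1 -0.3  0.6] [ 0.02 -0.02 -0.02] 0.020307190198245163
tab 91 [[0.5665, 0.0653, 0.1129], [0.582, 0.0721, 0.1276], [0.5947, 0.0743, 0.1316]]
tab 101 [[0.5634, 0.1431, 0.1133], [0.5789, 0.1502, 0.1276], [0.5923, 0.1517, 0.132]]
tab 105 [[0.563, 0.1812, 0.1139], [0.5778, 0.1881, 0.1287], [0.5912, 0.1896, 0.1328]]
tab 105 [[0.5617, 0.2185, 0.1147], [0.5769, 0.2257, 0.1292], [0.5898, 0.2276, 0.1322]]
tabhi 59 [[0.5664, 0.0645, 0.1245], [0.5817, 0.0711, 0.13], [0.5948, 0.0744, 0.1319]]
tabhi 63 [[0.5637, 0.1428, 0.125], [0.5783, 0.1478, 0.1302], [0.5922, 0.1515, 0.1322]]
tabhi 70 [[0.5628, 0.1811, 0.1251], [0.5773, 0.1863, 0.1302], [0.591, 0.1896, 0.133]]
tabhi 74 [[0.5619, 0.2184, 0.1246], [0.5763, 0.2238, 0.1307], [0.5895, 0.2276, 0.1324]]
tablo 35 [[0.5683, 0.0697, 0.1007], [0.5816, 0.0729, 0.1066], [0.5947, 0.0746, 0.1113]]
tablo 37 [[0.5647, 0.1444, 0.1004], [0.5815, 0.1509, 0.1057], [0.5919, 0.1521, 0.1108]]
tablo 34 [[0.5616, 0.1836, 0.1007], [0.5802, 0.1884, 0.1068], [0.5913, 0.1897, 0.1109]]
tablo 39 [[0.5616, 0.2188, 0.1014], [0.579, 0.2264, 0.1057], [0.5897, 0.2274, 0.1113]]
```

View pics/scene8c.png

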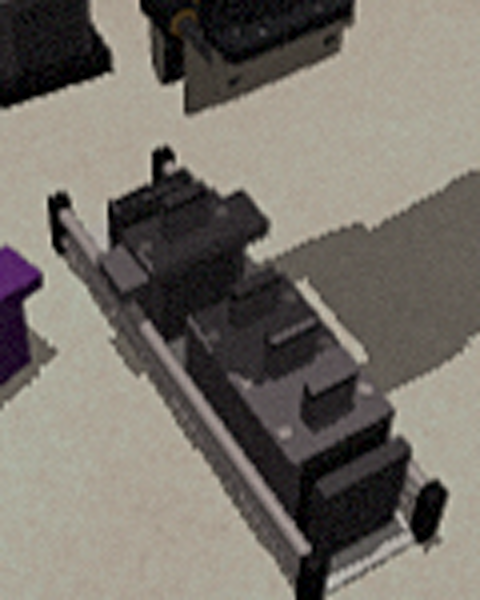

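```bash
python3 - <<'E'
from h import *
for tag in('scene8','scene0'):
    c=load(tag);P=cloud(c);ok=c['depth']>0
    for lo,hi in((.112,.137),(.085,.106)):
        q=ok&(abs(P[...,0]-.556)<.06)&(abs(P[...,1]+.198)<.05)&(P[...,2]>lo)&(P[...,2]<hi)
        a=P[q];print(tag,np.percentile(a,[3,50,97],axis=0).round(4).tolist())
        r=cv2.minAreaRect((a[:,:2]*1000).astype(np.float32));print(r)
    # fit +y face of body
    q=ok&(abs(P[...,0]-.556)<.03)&(abs(P[...,1]+.18)<.012)&(P[...,2]>.04)&(P[...,2]<.085)
    a=P[q];p=np.polyfit(a[:,0]-.556,a[:,1],1);print('face',p,len(a))
E
```

```text
scene8 [[0.5424, -0.2009, 0.1124], [0.5566, -0.1941, 0.1247], [0.5704, -0.1909, 0.1327]]
((555.0739135742188, -197.85861206054688), (13.985322952270508, 31.21449089050293), 85.86947631835938)
scene8 [[0.5227, -0.2147, 0.0864], [0.561, -0.1894, 0.0949], [0.5908, -0.1764, 0.1036]]
((555.7261352539062, -195.9720916748047), (39.96955871582031, 71.00592803955078), 87.27601623535156)
face [-0.06319778 -0.17812856] 209
scene0 [[0.5432, -0.2003, 0.1133], [0.5566, -0.1936, 0.1254], [0.5709, -0.1901, 0.1335]]
((556.5086669921875, -194.30819702148438), (30.329021453857422, 13.955549240112305), 2.538409471511841)
scene0 [[0.5227, -0.2142, 0.0866], [0.5608, -0.1898, 0.0951], [0.5906, -0.1753, 0.1027]]
((555.7368774414062, -196.4588623046875), (42.472862243652344, 70.97667694091797), 85.91903686523438)
face [-0.0645512  -0.17817294] 199
```

step_arm(
  plan=[
    [0.3,-0.031,-0.352,0,-0.0058],
    [0.3,-0.031,-0.352,0,-0.0058],
    [0.3,-0.031,-0.352,0,-0.0058],
    [0.3,-0.031,-0.352,0,-0.0058],
    [0.3,-0.031,-0.352,0,-0.0058],
    [0.3,0,0,0,0],
    [0.3,0,0,-0.25,0],
    [0.3,0,0,-0.25,0],
    [0.3,0,0,0,0],
    [0.3,0,0,0,0],
  ],
)

```text
time_s: 12.02
eef_pos: [0.5571, -0.1968, 0.1626]
tcp_rot: [3.141, -0.002, -0.062]
wrist_force: [-0.7, 0.5, 0.2]
opening: 0.0279
```

```bash
python3 - <<'E'
from h import *
cap('scene','scene9');crop('scene9',190,100,280,190,6,'sc9')
c=load('scene8');P=cloud(c);ok=c['depth']>0
q=ok&(abs(P[...,0]-.576)<.03)&(abs(P[...,1]-.238)<.009)&(P[...,2]>.088)&(P[...,2]<.094)
a=P[q];print(np.polyfit(a[:,0]-.576,a[:,1],1),len(a))
q=ok&(abs(P[...,0]-.58)<.012)&(P[...,2]>.1)&(P[...,2]<.125)
for y in(.0749,.152,.1897,.2276):
    a=P[q&(abs(P[...,1]-y)<.004)]; print(y,np.polyfit(a[:,0]-.58,a[:,1],1),len(a))
# lugged +y face below
q=ok&(abs(P[...,0]-.58)<.03)&(abs(P[...,1]-.09)<.006)&(P[...,2]>.06)&(P[...,2]<.09)
a=P[q]; print(np.polyfit(a[:,0]-.58,a[:,1],1),np.polyfit(a[:,2]-.07,a[:,1],1),len(a))
q=ok&(abs(P[...,0]-.576)<.03)&(abs(P[...,1]-.2)<.05)&(P[...,2]>.0955)&(P[...,2]<.099)
print(ctrl.state()['eef_pos'])
E
```

```text
[-0.04111034  0.2412407 ] 83
0.0749 [0.01741555 0.07308791] 48
0.152 [-0.00410845  0.15094251] 55
0.1897 [-0.02371421  0.18867357] 51
0.2276 [-0.01586681  0.22664538] 53
[0.01989874 0.08799926] [-0.01181701  0.088066  ] 146
[ 0.55724242 -0.19693519  0.16292096]
```

View pics/sc9.png

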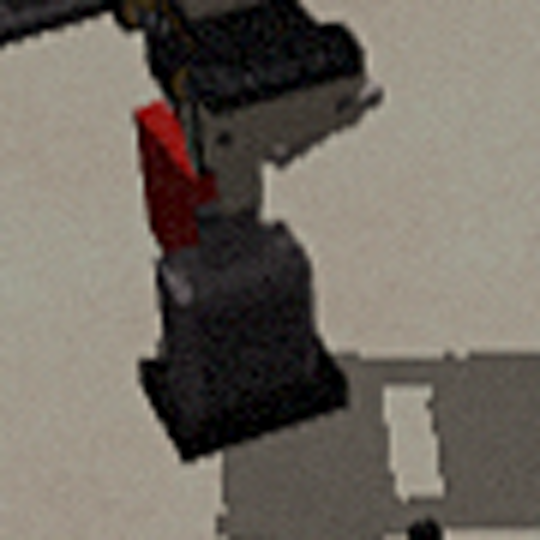

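step_arm(
  plan=[
    [0.3,0,0,-0.14,0],
    [0.3,0,0,-0.135,0],
    [0.3,0,0,0,0],
    [0.2,0,0,0,0],
    [0.13,0,0,0,0],
    [0.09,0,0,0,0],
    [0,0,0,0,0],
    [0,0,0,0,0],
  ],
  newtons=30,
)

```text
time_s: 13.08
eef_pos: [0.5566, -0.1975, 0.1205]
tcp_rot: [3.141, -0.001, -0.062]
wrist_force: [-1.1, -3.8, 6.1]
opening: 0.0087
```

step_arm(
  plan=[
    [0,0,0,0.02,0],
    [0,0,0,0.05,0],
    [0,0,0,0.1,0],
    [0,0,0,0.2,0],
    [0,0,0,0.25,0],
    [0,0,0,0.25,0],
    [0,0,0,0,0],
  ],
)

```text
time_s: 13.95
eef_pos: [0.5574, -0.1969, 0.2542]
tcp_rot: [3.141, -0.005, -0.062]
wrist_force: [-0.6, -0.2, -1.5]
opening: 0.009
```

step_arm(
  plan=[
    [0,0,0,0.08,0],
    [0,0.025,0.338,0,0.0046],
    [0,0.025,0.338,0,0.0046],
    [0,0.025,0.338,0,0.0046],
    [0,0.025,0.338,0,0.0046],
    [0,0.025,0.338,0,0.0046],
    [0,0.025,0.338,0,0.0046],
    [0,0,0,0,0],
    [0,0,0,0,0],
  ],
)

```text
time_s: 15.08
eef_pos: [0.5785, 0.107, 0.2619]
tcp_rot: [3.141, 0.001, 0.025]
wrist_force: [0.0, 0.4, -1.5]
opening: 0.0084
```

```bash
cat > f.py <<'E'
from h import *
import sys
t=sys.argv[1];s=ctrl.state();e=s['eef_pos'];print(e.round(4),s['tcp_rot'].round(3),s['wrist_force'].round(1))
c=cap('scene',t);crop(t,220,130,340,280,4,t+'c');P=cloud(c);ok=c['depth']>0
def face(n,y,z0,z1,xc=.579,hw=.034,tol=.008):
    m=ok&(abs(P[...,0]-xc)<hw+.01)&(abs(P[...,1]-y)<tol)&(P[...,2]>z0)&(P[...,2]<z1); a=P[m]
    if len(a)<15: print(n,len(a));return
    A=np.c_[a[:,0]-xc,a[:,2]-(z0+z1)/2,np.ones(len(a))]; w=np.ones(len(a),bool)
    for _ in range(3):
        p=np.linalg.lstsq(A[w],a[w,1],rcond=None)[0]; r=a[:,1]-A@p; w=abs(r)<.003
    x=a[w,0]; print(n,len(a),'dy/dx %.3f dy/dz %.3f y %.4f'%tuple(p),'x3/97',np.percentile(x,[2,98]).round(4),'xmid %.4f'%np.percentile(x,[2,98]).mean())
f=e[2]-.1145
print('foot',round(f,4))
face('new body',e[1]+.019,f+.01,f+.08); face('new tab',e[1]+.0045,f+.1,f+.12,hw=.01)
face('lug',.088,.05,.093); face('lug tab',.074,.1,.13,hw=.012,tol=.005); face('row1 tab',.151,.1,.13,hw=.012,tol=.005)
face('row3 body',.2415,.09,.094,xc=.576)
E
python3 f.py s10
```

```text
[0.5785 0.107  0.2619] [3.141e+00 1.000e-03 2.500e-02] [ 0.   0.4 -1.5]
foot 0.1474
new body 575 dy/dx 0.025 dy/dz -0.000 y 0.1275 x3/97 [0.5432 0.6115] xmid 0.5773
new tab 40 dy/dx -0.918 dy/dz -0.080 y 0.1230 x3/97 [0.5866 0.5932] xmid 0.5899
lug 263 dy/dx 0.024 dy/dz -0.010 y 0.0878 x3/97 [0.5395 0.62  ] xmid 0.5798
lug tab 0
row1 tab 92 dy/dx -0.008 dy/dz 0.008 y 0.1505 x3/97 [0.5627 0.5919] xmid 0.5773
row3 body 93 dy/dx -0.006 dy/dz -1.566 y 0.2437 x3/97 [0.5436 0.6042] xmid 0.5739
```

View pics/s10c.png

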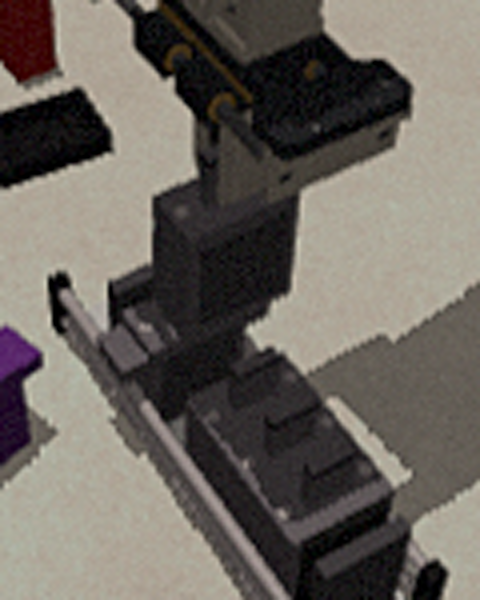

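step_arm(
  plan=[
    [0,0.012,-0.007,0,0],
    [0,0,0,-0.15,0],
    [0,0,0,-0.14,0],
    [0,0,0,0,0],
    [0,0,0,0,0],
  ],
  newtons=30,
)

```text
time_s: 15.75
eef_pos: [0.5811, 0.1057, 0.2198]
tcp_rot: [-3.142, -0.001, 0.024]
wrist_force: [0.0, 0.2, -1.5]
opening: 0.0088
```

```bash
python3 f.py s11; python3 - <<'E'
from h import *
c=load('s11');P=cloud(c);ok=c['depth']>0
# bars: tops z~.05
q=ok&(P[...,2]>.042)&(P[...,2]<.056)&(P[...,1]>.08)&(P[...,1]<.2)&(abs(P[...,0]-.58)<.06)
a=P[q]
for s in(-1,1):
    b=a[(a[:,0]-.58)*s>.03]
    print(s,len(b), np.percentile(b[:,0],[3,50,97]).round(4) if len(b) else '', np.polyfit(b[:,1]-.108,b[:,0],1) if len(b)>20 else '')
c=cap('top','t11');P=cloud(c);ok=c['depth']>0
q=ok&(P[...,2]>.04)&(P[...,2]<.06)&(P[...,1]>-.02)&(P[...,1]<.27)&(abs(P[...,0]-.58)<.07)
a=P[q]
for s in(-1,1):
    b=a[(a[:,0]-.58)*s>.03]
    print(s,len(b), np.percentile(b[:,0],[3,50,97]).round(4) if len(b) else '', np.polyfit(b[:,1]-.108,b[:,0],1) if len(b)>20 else '')
crop('t11',160,160,300,230,5.5,'t11c')
E
```

```text
[0.5811 0.1057 0.2198] [-3.142e+00 -1.000e-03  2.400e-02] [ 0.   0.2 -1.5]
foot 0.1053
new body 510 dy/dx 0.025 dy/dz -0.004 y 0.1263 x3/97 [0.5466 0.6148] xmid 0.5807
new tab 37 dy/dx -1.274 dy/dz 0.010 y 0.1283 x3/97 [0.5892 0.596 ] xmid 0.5926
lug 70 dy/dx -0.205 dy/dz 0.014 y 0.0942 x3/97 [0.5999 0.6206] xmid 0.6102
lug tab 0
row1 tab 88 dy/dx -0.000 dy/dz -0.009 y 0.1505 x3/97 [0.563  0.5921] xmid 0.5775
row3 body 94 dy/dx 0.036 dy/dz -1.306 y 0.2440 x3/97 [0.5439 0.6048] xmid 0.5744
-1 4 [0.5364 0.5391 0.5485] 
1 232 [0.6105 0.6193 0.6248] [-0.03306774  0.61957295]
-1 94 [0.5296 0.5386 0.545 ] [-0.01989474  0.53771242]
1 47 [0.6122 0.6198 0.6261] [-0.02444779  0.61941282]
```

View pics/s11c.png

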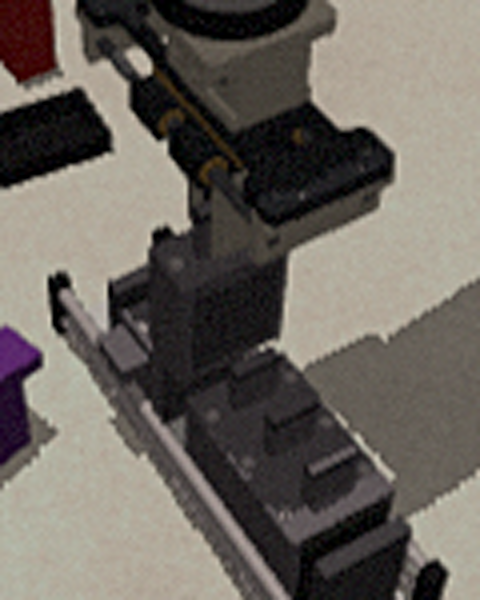

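step_arm(
  plan=[
    [0,-0.01,0,0,0],
    [0,0,0,0,0],
    [0,0,0,0,0],
  ],
)

```text
time_s: 16.23
eef_pos: [0.5792, 0.1061, 0.219]
tcp_rot: [-3.142, -0.0, 0.024]
wrist_force: [-0.0, 0.7, -0.7]
opening: 0.0088
```

```bash
python3 f.py s12|head -3; python3 f.py s13|head -3
```

```text
[0.5792 0.1061 0.219 ] [-3.142 -0.     0.024] [-0.   0.7 -0.7]
foot 0.1045
new body 512 dy/dx 0.025 dy/dz 0.001 y 0.1268 x3/97 [0.5437 0.6124] xmid 0.5781
[0.5792 0.1061 0.219 ] [-3.142 -0.     0.024] [ 0.4 -0.4 -2. ]
foot 0.1045
new body 515 dy/dx 0.026 dy/dz -0.003 y 0.1268 x3/97 [0.544  0.6126] xmid 0.5783
```

step_arm(
  plan=[
    [0,0.003,-0.002,-0.04,0],
    [0,0,0,-0.04,0],
    [0,0,0,-0.02,0],
  ],
)

```text
time_s: 16.7
eef_pos: [0.5794, 0.1058, 0.2032]
tcp_rot: [3.142, 0.001, 0.024]
wrist_force: [1.0, -0.2, -1.5]
opening: 0.0087
```

step_arm(
  plan=[
    [0,0,0,-0.02,0],
    [0,0,0,-0.02,0],
    [0,0,0,-0.02,0],
  ],
)

```text
time_s: 17.08
eef_pos: [0.5796, 0.1058, 0.1947]
tcp_rot: [-3.142, -0.0, 0.024]
wrist_force: [0.3, 0.5, -1.1]
opening: 0.0091
```

step_arm(
  plan=[
    [0,0,0,-0.02,0],
    [0,0,0,-0.02,0],
    [0,0,0,-0.02,0],
    [0,0,0,-0.02,0],
  ],
)

```text
time_s: 17.58
eef_pos: [0.5796, 0.1058, 0.1827]
tcp_rot: [-3.142, -0.0, 0.024]
wrist_force: [-0.0, 0.1, -1.0]
opening: 0.0093
```

step_arm(
  plan=[
    [0,0,0,-0.02,0],
    [0,0,0,-0.02,0],
    [0,0,0,-0.02,0],
  ],
)

```text
time_s: 17.95
eef_pos: [0.5796, 0.1058, 0.1737]
tcp_rot: [-3.142, 0.0, 0.024]
wrist_force: [0.6, -0.9, -1.4]
opening: 0.0091
```

```bash
python3 f.py s14
```

```text
[0.5796 0.1058 0.1737] [-3.142  0.     0.024] [ 0.6 -0.9 -1.4]
foot 0.0592
new body 304 dy/dx 0.018 dy/dz -0.003 y 0.1266 x3/97 [0.5449 0.6131] xmid 0.5790
new tab 28 dy/dx -0.653 dy/dz 0.003 y 0.1194 x3/97 [0.5875 0.5939] xmid 0.5907
lug 46 dy/dx -0.237 dy/dz -0.040 y 0.0960 x3/97 [0.6129 0.6228] xmid 0.6178
lug tab 7
row1 tab 91 dy/dx -0.011 dy/dz -0.006 y 0.1507 x3/97 [0.5632 0.5924] xmid 0.5778
row3 body 94 dy/dx -0.016 dy/dz -1.323 y 0.2445 x3/97 [0.548  0.6059] xmid 0.5769
```

View pics/s14c.png

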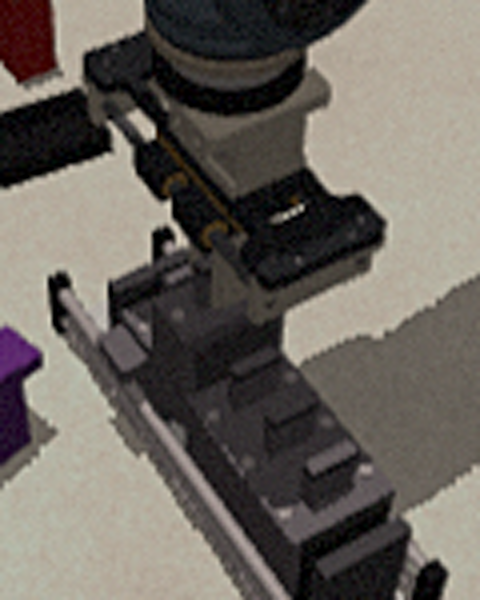

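step_arm(
  plan=[
    [0,0,0,-0.02,0],
    [0,0,0,-0.02,0],
    [0,0,0,-0.02,0],
    [0,0,0,-0.02,0],
  ],
)

```text
time_s: 18.5
eef_pos: [0.5796, 0.1058, 0.1617]
tcp_rot: [-3.142, 0.0, 0.024]
wrist_force: [-0.9, 0.4, -1.2]
opening: 0.0085
```

step_arm(
  plan=[
    [0,0,0,-0.02,0],
    [0,0,0,-0.02,0],
    [0,0,0,-0.02,0],
  ],
)

```text
time_s: 18.88
eef_pos: [0.5796, 0.1058, 0.1527]
tcp_rot: [3.142, -0.0, 0.024]
wrist_force: [0.1, -0.6, -1.9]
opening: 0.009
```

step_arm(
  plan=[
    [0,0,0,-0.02,0],
    [0,0,0,-0.02,0],
    [0,0,0,-0.02,0],
  ],
)

```text
time_s: 19.25
eef_pos: [0.5796, 0.1058, 0.1437]
tcp_rot: [3.142, -0.0, 0.024]
wrist_force: [-0.5, 0.6, -1.9]
opening: 0.0087
```

step_arm(
  plan=[
    [0,0,0,-0.02,0],
    [0,0,0,-0.02,0],
    [0,0,0,-0.02,0],
  ],
)

```text
time_s: 19.62
eef_pos: [0.5796, 0.1058, 0.1347]
tcp_rot: [-3.142, -0.0, 0.024]
wrist_force: [-0.6, -0.0, -1.7]
opening: 0.0082
```

step_arm(
  plan=[
    [0,0,0,-0.02,0],
    [0,0,0,-0.02,0],
    [0,0,0,-0.02,0],
    [0,0,0,-0.02,0],
  ],
)

```text
time_s: 20.12
eef_pos: [0.5796, 0.1058, 0.1227]
tcp_rot: [3.142, 0.0, 0.024]
wrist_force: [0.5, -0.5, -1.2]
opening: 0.0087
```

step_arm(
  plan=[
    [0,0,0,-0.008,0],
    [0,0,0,-0.008,0],
  ],
)

```text
time_s: 20.38
eef_pos: [0.5796, 0.1058, 0.1204]
tcp_rot: [3.142, -0.0, 0.024]
wrist_force: [-0.7, -0.7, -1.4]
opening: 0.0087
```

step_arm(
  plan=[
    [0,0,0,-0.007,0],
  ],
)

```text
time_s: 20.5
eef_pos: [0.5796, 0.1058, 0.1194]
tcp_rot: [-3.142, -0.0, 0.024]
wrist_force: [-0.7, 0.3, 4.6]
opening: 0.009
```

step_arm(
  plan=[
    [0.11,0,0,0,0],
    [0.16,0,0,0,0],
    [0.22,0,0,0,0],
    [0.22,0,0,0.02,0],
    [0.22,0,0,0.15,0],
    [0.22,0,0,0.3,0],
    [0.22,0,0,0.3,0],
    [0.22,-0.3,-0.2,0.1,0],
    [0.22,-0.3,-0.2,0,0],
    [0.22,-0.3,-0.2,0,0],
    [0.22,0,0,0,0],
  ],
)

```text
time_s: 21.88
eef_pos: [0.4425, 0.0147, 0.2504]
tcp_rot: [3.141, -0.0, 0.022]
wrist_force: [-0.0, 0.1, 0.0]
opening: 0.0205
```

```bash
python3 m.py s15|grep -v hi; python3 - <<'E'
from h import *
c=load('s15');P=cloud(c);ok=c['depth']>0
for y in(.0695,.108,.146,.184,.222):
    q=ok&(abs(P[...,0]-.579)<.04)&(abs(P[...,1]-y)<.016)&(P[...,2]>.085)&(P[...,2]<.101); print(y,'bodytop z',np.median(P[q][:,2]).round(4))
cap('top','t15');crop('t15',160,160,300,230,5.5,'t15c')
E
```

```text
[0.4425 0.0147 0.2504] [-0.   0.1  0. ] [ 0.03 -0.01 -0.01] 0.020516893540557638
tab 93 [[0.5666, 0.0651, 0.1134], [0.5816, 0.0723, 0.1274], [0.5945, 0.0745, 0.1326]]
tab 100 [[0.565, 0.1039, 0.1129], [0.5806, 0.1106, 0.1268], [0.5939, 0.1128, 0.1322]]
tab 102 [[0.5636, 0.1426, 0.1134], [0.5789, 0.1501, 0.1277], [0.5922, 0.1519, 0.1323]]
tab 108 [[0.5631, 0.1806, 0.1128], [0.5779, 0.1876, 0.1282], [0.5911, 0.1895, 0.1319]]
tab 107 [[0.562, 0.2186, 0.1151], [0.5768, 0.2258, 0.1293], [0.5895, 0.2277, 0.1327]]
tablo 34 [[0.5681, 0.0693, 0.1009], [0.5837, 0.0726, 0.1056], [0.5944, 0.0738, 0.1118]]
tablo 36 [[0.5637, 0.1047, 0.1009], [0.5803, 0.1115, 0.1054], [0.5936, 0.1134, 0.1104]]
tablo 35 [[0.5641, 0.1464, 0.1012], [0.5796, 0.1506, 0.1053], [0.592, 0.152, 0.1103]]
tablo 33 [[0.5621, 0.1851, 0.1009], [0.579, 0.1887, 0.1057], [0.591, 0.1896, 0.1108]]
tablo 39 [[0.5622, 0.2195, 0.1004], [0.5798, 0.2266, 0.1065], [0.5901, 0.2274, 0.1111]]
0.0695 bodytop z 0.0951
0.108 bodytop z 0.0949
0.146 bodytop z 0.095
0.184 bodytop z 0.095
0.222 bodytop z 0.0951
```

View pics/s15c.png

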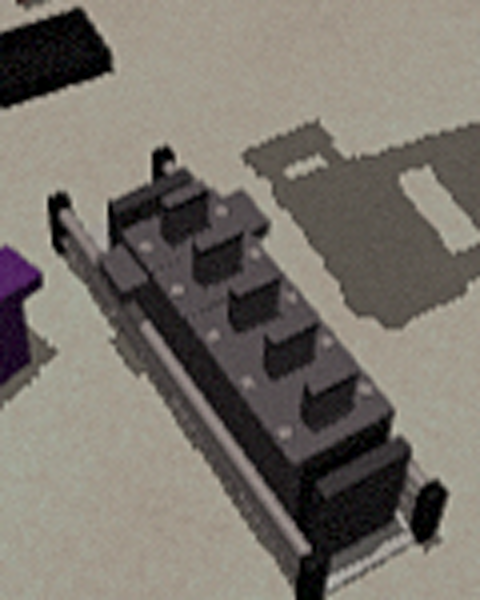

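View pics/t15c.png

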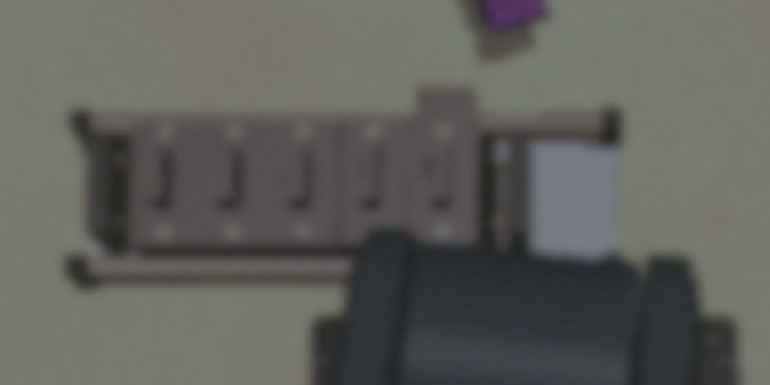

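All five plates stand level, with body tops at 95 mm. The spare sits 38 to 39 mm left of the lugged plate, the tabs are in line, and the robot is clear. I'm handing the job in.

```bash
python3 -c "
from plant import ctrl
print(ctrl.close_job())"
```

```text
the job is handed in; nothing more can be done
None
```

The spare plate now stands in the rack directly left of the lugged plate, and I handed the job in after about 22 s; it returned no verdict.

**What I did**
- The lugged plate was the rightmost of the row. I gripped the tab of the plate next to it and slid the three plain plates left until I felt the left pad. The force rose from about 6 N of drag to about 10.5 N, so the pad was pressed roughly 1 mm.
- I nudged the lugged plate right as well. By camera the gap then measured about 39.4 mm.
- I lifted the spare plate from the stand and lowered it in steps. There was no contact force until its foot met the floor, at 4.6 N. Then I let it go and backed the arm away.

**Last checks**
- **Height:** all five body tops read 95 mm, which is fully home.
- **Spacing:** the spare's tab is 38.3 mm from the lugged plate's at mid-height and about 39 mm lower down.
- **Alignment:** the tabs line up along the rack to within about 1 mm.
- **Robot:** wrist force was zero and nothing was being touched.

**What went wrong or disagreed**
- Early in the slide the 15 N grip was too weak. The gripped plate tilted, by my rough estimate about 0.1 rad, until I raised the grip to 55 N, and it then read upright.
- The lugged plate ended only about 0.5 mm further right, although the gripper moved 2.3 mm. It must have tilted in the grip.
- I never measured the pad travel directly, only judged it from the wrist force.

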